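# Level the scale stand with a spirit level and hold it

## Task

Lift the case's lid open until it rests back on its stop and leave it open, take out the spirit level and lay it on the hinged plate of the stand, lengthwise from the hinge towards the knob of the levelling foot and clear of that knob. With the level lying there, turn the knob until the bubble sits in the middle between the two marks. Then press the level down onto the plate with a steady, moderate push (about 10 N) and finish like that, still pressing, with the bubble centred, so that I can tighten the locknut; leave the other things on the bench alone.

Things in the scene. Friction and masses are not known exactly. Their poses are not given: they have to be found in the camera images.
- case: Fixed grey open-topped instrument case, 170 (x) x 150 (y) x 50 (z) mm outside, walls and floor 5 mm thick. Origin: centre of its underside, on the bench. The lid is hinged along its +x rim; the -x side is the opening side.
- lid (a joint): Angle of the case's grey lid (170 x 150 mm, 8 mm thick, 150 g): 0 shut, 1.9 rad fully open on its stop, leaning back past upright. It falls shut if let go below about 1.5 rad and falls on open to the stop beyond about 1.6 rad. No latch, very little friction.
- lid_handle (a point): Centre of the head of the lid's knob: a black round head, 28 mm diameter and 16 mm high, on a 12 mm stem, its axis square to the lid; this point is 35 mm above the lid's outer face, on the case's midline, 30 mm in from the opening edge (140 mm from the hinge line). Moves with the lid.
- lid_hinge (a point): Middle of the lid's hinge line, which runs along the case's y axis, 50 mm above the bench.
- level: Loose aluminium spirit level, a bar 120 (x, long) x 28 (y) x 34 (z) mm, about 250 g, lying flat in the case. Origin: centre of its underside. Its flat top, a clear pane over the vial in the middle, may be pressed anywhere.
- vial_mid (a point): Middle of the level's vial, on the level's middle, 28 mm above its underside: the place of a centred bubble. Two black ring marks stand 12 mm to either side of it along the level's x.
- bubble_mid (a point): Middle of the dark bubble (16 mm long) in the vial. It runs along the level's x, at most 20 mm to either side of vial_mid, towards the higher end, 10 mm for each 0.01 rad of slope, and settles in about 0.6 s. Centred means within 4 mm of vial_mid, so that it is between the marks.
- stand: Fixed dark steel base of the levelling stand, 260 (x) x 130 (y) x 12 mm. Origin: centre of its underside, on the bench. The hinge is at its -x end (x = -115 mm), the levelling foot near its +x end (x = 95 mm).
- plate: Grey-painted plate of the stand, 250 (x) x 120 (y) mm; top face 12 mm above its origin, about 44 mm above the bench. Origin: on the hinge axis (along its y), middle of the width; it reaches from x = -10 to 240 mm. The foot's knob stands at x = 210 mm, y = 0; the level lies well at x = 85 mm, its middle between x = 40 and 145 mm. At the start the foot end is 0.009 to 0.017 rad too low.
- foot_knob (a point): On the axis of the levelling foot's round black knob, mid-height: 38 mm diameter, reaching 14 mm below and above this point (10 to 38 mm above the plate's top). Turning takes 0.15 N m. Clockwise from above raises the foot end, 0.012 rad per rad (bubble: 12 mm per rad, towards the foot). It stays where it is left, also under the press. 0.75 to 1.4 rad clockwise levels it; end stop 1.7 rad past level.
- meter: Bystander, to be left alone: yellow multimeter lying flat, 170 x 85 x 40 mm. Origin: on its middle, at the bench.
- bottle: Bystander, to be left alone: white plastic bottle, 60 mm diameter, 170 mm tall. Origin: on its middle, at the bench.
- tape: Bystander, to be left alone: roll of paper tape lying flat, 90 mm outside diameter, 40 mm high. Origin: on its middle, at the bench.
- driver: Bystander, to be left alone: screwdriver lying flat. Origin: on its length, at the bench.
- fob: Bystander, to be left alone: small black key fob, 55 x 35 x 14 mm. Origin: on its middle, at the bench.
- nut: Bystander, to be left alone: steel round nut, 34 mm diameter, 14 mm high. Origin: on its middle, at the bench.
Things that resemble listed ones, but are neither listed nor needed, are in the scene too. What is shaped like the case but blue or orange is not meant.

How it is judged:
On the way, in this order (a step that is already met when the one before it is completed fails the run):
1. the lid is lifted open onto its stop (value of joint lid above 1.8 rad), for 0.2 s.
2. the level lies on the plate, lengthwise, and its bubble shows the slope (x of level in the frame of plate between 0.04 and 0.145 m and y of level in the frame of plate between -0.05 and 0.05 m and z of level in the frame of plate between 0.008 and 0.016 m and angle between the x axis of level and the x axis of plate, either way round below 0.2 rad and angle between level's own z axis and vertical below 0.06 rad and contact force between level and plate above 0.8 N and not (x of bubble_mid in the frame of level between -0.006 and 0.006 m)), for 0.2 s.
3. the foot is turned until the bubble is centred, with the level on the plate (x of level in the frame of plate between 0.04 and 0.145 m and y of level in the frame of plate between -0.05 and 0.05 m and z of level in the frame of plate between 0.008 and 0.016 m and angle between the x axis of level and the x axis of plate, either way round below 0.2 rad and angle between level's own z axis and vertical below 0.06 rad and contact force between level and plate above 0.8 N and x of bubble_mid in the frame of level between -0.004 and 0.004 m and angle between plate's own z axis and vertical below 0.008 rad), for 0.3 s.
At the end, for the whole second after the job is handed in: Lid open (over 1.75 rad). Level at rest flat on the plate, middle 40-145 mm from the hinge axis, within 50 mm of the midline and 0.2 rad of lengthwise; bubble within 4 mm of centre, plate within 0.008 rad of level; fingers still pressing: 5-30 N between level and plate (value of joint lid above 1.75 rad and x of level in the frame of plate between 0.04 and 0.145 m and y of level in the frame of plate between -0.05 and 0.05 m and z of level in the frame of plate between 0.008 and 0.016 m and angle between the x axis of level and the x axis of plate, either way round below 0.2 rad and angle between level's own z axis and vertical below 0.06 rad and x of bubble_mid in the frame of level between -0.004 and 0.004 m and angle between plate's own z axis and vertical below 0.008 rad and contact force between level and plate between 5 and 30 N and contact force between the fingers and level above 2 N and linear speed of level below 0.01 m/s); the arm keeps its last pose, push and grip.
It fails at once if a bystander is moved more than 40 mm (distance of any of meter, bottle, tape, driver, fob, nut from where it was at the start of the episode above 0.04 m).
It also fails if it takes over 72 s, if anything falls off the work surface, if the arm or the gripper's body presses on something with over 40 N, if the wrist force passes 120 N, or if a joint passes its speed limit or range.

## Robot

A 6-joint arm with a two-finger parallel gripper is mounted at the origin on the work surface. World frame = base frame: x ahead of the robot, y to its left, z up, the work surface at z = 0. Lengths are in m, angles in rad, forces in N, time in s.
With the tool pointing down it reaches from about 0.35 to 0.925 m from the base axis. Payload 6.4 kg.
Tool frame: the origin (TCP) lies midway between the tips of the shut fingers; the grasp point (between the pads) lies 19 mm behind it (robot.hold_point_z is the distance from the TCP to the grasp point, in m); z points along the fingers, y is the line along which they close (so a half turn about z gives the same grasp; the last joint's range is limited). The gripper opens to 85 mm and grips with 20 to 120 N. Pads are 22 mm wide; open, the fingers measure 114 mm over their backs; the gripper's body (76 mm by 85 mm) begins 54 mm behind the grasp point. The pads swing forward as they close: fully open they stand 13 mm farther back than shut.
Start: joints at [-1.379, 0.245, 1.558, -0, 1.339, -0.174], TCP at [0.233, -0.607, 0.231] pointing down, gripper open.
Joint ranges: [-3.13, 3.13], [-1.02, 2.26], [0.13, 2.54], [-0.95, 4.09], [0.21, 2.88], [-2.74, 2.74]. Speed limits (rad/s): [2.57, 2.57, 3.14, 3.14, 3.14, 3.14].

## Interface

Orientations are given as [roll, pitch, yaw] about the fixed x, y, z axes, in that order (R = Rz(yaw) Ry(pitch) Rx(roll)).
In Python, from bench import robot gives the robot as it stands. The module is installed in compiled form; this text tells all that it offers.
- The arm moves only by the tool arm_command, never from a script. Its arguments are lists of equal length, an entry for each row: "slide": the shift along the tool's x, y, z in cm, a list of three; "yaw": the turn about the tool's z in rad; "gripper": the opening, from 0 (shut) to 1 (fully open). A call has 1 to 12 rows; each row is the pose to reach, as a shift and turn from the pose commanded when the call began, along the tool's axes at that moment; what a row does not reach only later rows make up. A row lasts 1/10 s, in which the tool goes at most 50 mm and 8.59 degrees, less where a joint would pass 70% of its speed; a pose out of reach is approached as far as the arm can. A call with a gripper value outside its range is refused whole. The fingers move at their own pace and stop on an object; "force" is the grip in N (left out, the last holds). Time passes only in rows, so rows that repeat a pose let the fingers close. It gives the time, the measured TCP pose, the force, the opening and the grip force at its end, in the units of the state.
- robot.get_obs(): the state, without advancing time (a new reading comes with each control period).
- robot.grab_frame(name): name is "scene" or "top" or "wrist"; returns a dict with "frame" (420x560x3 uint8, red, green, blue), "vertical_fov" (degrees; the focal length in pixels is half the picture's height over the tangent of half this angle, whatever the lens; pixels are square), "cx", "cy" (the principal point, pixels), "k1" (the pictures are not rectified: a ray, as slopes to the right and down, at radius r is drawn at 1 + k1 r^2 times it, then the intrinsics apply), "world_to_cam" (4x4, takes a point from world to camera coordinates). Camera axes: x right, y down, z forward; pixel columns grow to the right and rows downward; lengths in m; the calibration is good to about 2 mm. A picture is of the moment at which its call begins. There is no depth.
- robot.sign_off(): hands the job in; it is judged then, once.
The state is a dict: "time_s": time; "joint_positions": joint angles; "qd": joint speeds; "joint_torque": joint torques, N m; "ee_pos": TCP position; "tool_rot": TCP orientation; "ft_force": force on the tool from outside, world axes, zero at the start; "torque": the same for the moment, N m; "opening": opening from 0.0 (shut) to 1.0 (fully open); "gripper_force": force on a finger pad.
Only numpy, scipy, OpenCV 4.12 (cv2) and the standard library are available. Lean on these libraries where they do the work, as an engineer would, in place of code of your own. Each camera call takes 0.05 s, during which the arm holds its last target. There are 200 camera calls.

## Working session

There is one attempt and no reset: what is moved stays moved. The work goes in short steps, Python scripts to look and compute and a tool call to move; the robot and the scene stay as the last step left them, time stands still between calls to the robot, and variables do not carry over. Pictures are saved under pics/ and viewed, at most 10 in all, crops included, and the job is handed in when it is done.

Besides the shell and the picture viewer there is one more tool, called after ">>>" as name(argument=value, ...) on one line, values as JSON. arm_command: Moves the arm, as the interface text tells. Its arguments: {"type":"object","properties":{"slide":{"type":"array"},"yaw":{"type":"array"},"gripper":{"type":"array"},"force":{"type":"number"}},"required":["slide","yaw","gripper"]}

```bash
mkdir -p pics
cat > h.py <<'E'
import numpy as np, cv2, json
from bench import robot
def grab(name,tag):
    f=robot.grab_frame(name); cv2.imwrite(f'pics/{tag}.png',cv2.cvtColor(f['frame'],cv2.COLOR_RGB2BGR))
    np.savez(f'pics/{tag}.npz',**{k:v for k,v in f.items()}); return f
def load(tag): return dict(np.load(f'pics/{tag}.npz'))
def foc(f): return f['frame'].shape[0]/2/np.tan(np.radians(float(f['vertical_fov']))/2)
def ray(f,u,v):
    F=foc(f); d=np.array([(u-f['cx'])/F,(v-f['cy'])/F]); s=d.copy()
    for _ in range(30): s=d/(1+f['k1']*(s@s))
    M=f['world_to_cam']; R=M[:3,:3]; return -R.T@M[:3,3], R.T@np.array([*s,1])
def at(f,u,v,z):
    c,d=ray(f,u,v); return c+d*(z-c[2])/d[2]
def proj(f,p):
    q=f['world_to_cam']@np.array([*p,1]); s=q[:2]/q[2]; s=s*(1+f['k1']*(s@s)); return s*foc(f)+[f['cx'],f['cy']]
def tool(o=None):
    from scipy.spatial.transform import Rotation as Ro
    o=o or robot.get_obs(); return np.array(o['ee_pos']),Ro.from_euler('xyz',o['tool_rot']).as_matrix()
def rel(p):  # cm in tool axes from TCP to world p
    t,R=tool(); return R.T@(np.array(p)-t)*100
E
python3 - <<'E'
from h import *
a=grab('scene','s0');b=grab('top','t0')
for n in('s0','t0'): cv2.imwrite(f'pics/{n}b.png',cv2.resize(cv2.imread(f'pics/{n}.png'),(800,600),interpolation=cv2.INTER_CUBIC))
print(robot.get_obs(),robot.hold_point_z,a['world_to_cam'],b['world_to_cam'],a['k1'],b['k1'])
E
```

```text
{'time_s': 0.1, 'joint_positions': array([-1.37909738e+00,  2.45767402e-01,  1.55894103e+00, -1.32018811e-05,
        1.33873934e+00, -1.74085285e-01]), 'qd': array([-1.36033933e-03,  3.76523776e-05, -2.41941692e-03, -7.90931555e-04,
       -4.40927648e-04, -1.32667186e-03]), 'joint_torque': array([-9.70554211e-04, -4.30673039e+01, -3.27128255e+01, -1.43066386e-04,
        2.82047615e-03,  2.93727862e-05]), 'ee_pos': array([ 0.23240131, -0.60646231,  0.23024942]), 'tool_rot': array([-3.13976335e+00, -3.08671136e-04,  3.65786995e-01]), 'ft_force': array([ 0.06914586,  0.49496059, -0.41484894]), 'torque': array([ 0.01725912, -0.00483343,  0.00516395]), 'gripper_force': 0.0, 'opening': 1.0007126478895105} 0.0187 [[-0.83445505  0.55093454  0.0124865   0.45872766]
 [ 0.36155022  0.56442921 -0.74209238 -0.09887987]
 [-0.41589207 -0.61472824 -0.6701813   1.34878843]
 [ 0.          0.          0.          1.        ]] [[-0.02725698 -0.99922654 -0.02834386 -0.01719874]
 [-0.99111376  0.0307069  -0.12942413  0.50544742]
 [ 0.13019437  0.02456428 -0.99118415  1.04840265]
 [ 0.          0.          0.          1.        ]] -0.02273085022975598 -0.010935815438882019
```

View pics/t0b.png

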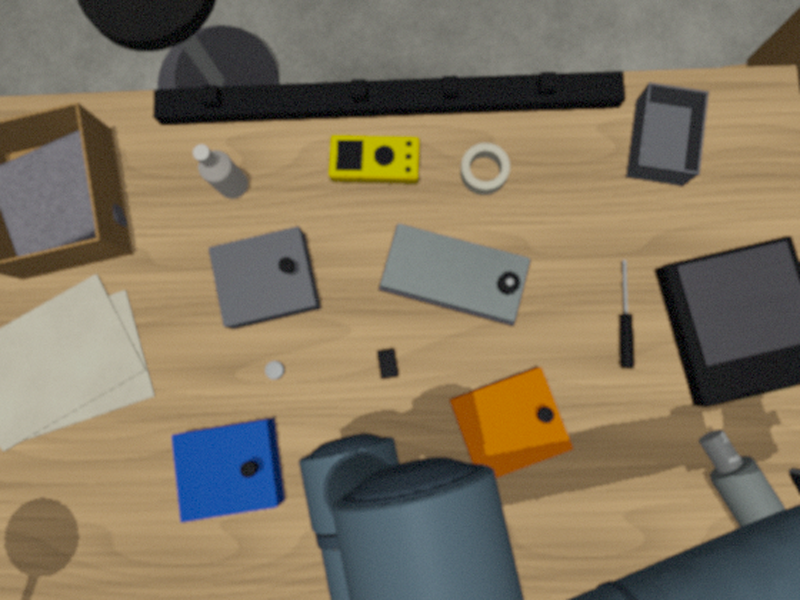

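View pics/s0b.png

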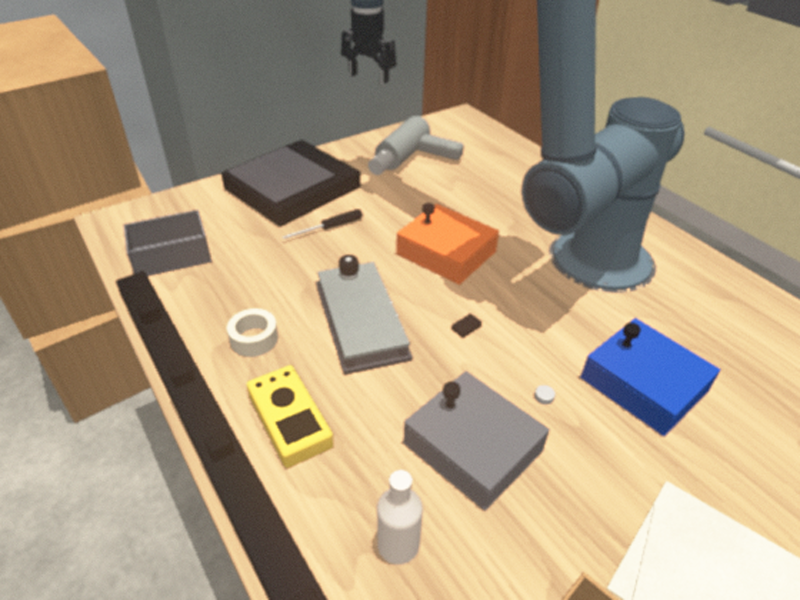

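The top view (800×600 scale) shows three case-like boxes:
- grey at (265,277), knob at (288,265)
- blue at (228,470)
- orange at (510,420)

The grey one fits, since blue and orange are excluded. The other grey or black trays, at (670,135) and (740,320), have no knob. The stand is at (455,275), with its knob at (508,283) towards the right (world -y). I'll confirm the case and stand in one crop.

Run:
```python
from h import *
f=load('t0'); im=cv2.imread('pics/t0.png')[150:240,140:380]
cv2.imwrite('pics/c0.png',cv2.resize(im,None,fx=3.3,fy=3.3,interpolation=cv2.INTER_CUBIC))
k=.7
for u,v in [(210,246),(300,228),(318,307),(226,327)]: print('lid',at(f,u*k,v*k,.058).round(3))
print('lidknob',at(f,288*k,265*k,.093+.008).round(3))
for u,v in [(398,225),(530,260),(515,323),(380,289)]: print('plate',at(f,u*k,v*k,.043).round(3))
print('footknob',at(f,508*k,283*k,.08).round(3))
g=load('s0'); 
print('scene lidknob',at(g,452*k,389*k,.093).round(3),'foot',at(g,348*k,265*k,.068).round(3))
```

```text
lid [0.609 0.325 0.058]
lid [0.637 0.161 0.058]
lid [0.492 0.129 0.058]
lid [0.461 0.294 0.058]
lidknob [0.561 0.173 0.101]
plate [ 0.64  -0.016  0.043]
plate [ 0.567 -0.253  0.043]
plate [ 0.454 -0.22   0.043]
plate [0.523 0.019 0.043]
footknob [ 0.521 -0.206  0.08 ]
scene lidknob [0.562 0.176 0.093] foot [ 0.529 -0.206  0.068]
```

View pics/c0.png

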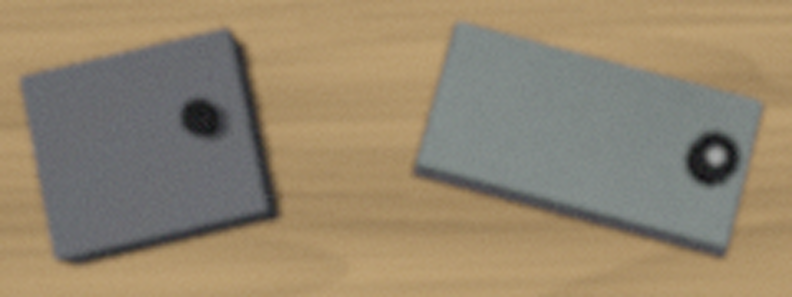

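The crop confirms it. The grey case's knob is at crop (203,118), on the side facing the stand, so the hinge is on the +y side. The plate's foot knob is at crop (713,157). Next I'll move above the lid knob.

Run:
```python
from h import *
print(rel([.560,.174,.16]).round(1), 'yaw',-(1.749-.366))
```

```text
[ 58.5 -61.2   7.2] yaw -1.383
```

>>> arm_command(slide=[[58.5,-61.2,7],[58.5,-61.2,7],[58.5,-61.2,7],[58.5,-61.2,7],[58.5,-61.2,7],[58.5,-61.2,7],[58.5,-61.2,7],[58.5,-61.2,7],[58.5,-61.2,7],[58.5,-61.2,7],[58.5,-61.2,7],[58.5,-61.2,7]], yaw=[-1.383,-1.383,-1.383,-1.383,-1.383,-1.383,-1.383,-1.383,-1.383,-1.383,-1.383,-1.383], gripper=[1,1,1,1,1,1,1,1,1,1,1,1], force=25)

```text
time_s: 1.3
ee_pos: [0.4639, -0.0535, 0.1816]
tool_rot: [3.141, 0.0, 1.749]
ft_force: [1.1, -0.0, 0.1]
opening: 1.002
gripper_force: 0.0
```

Run:
```python
from h import *
print(rel([.560,.174,.16]).round(1),robot.get_obs()['ee_pos'],robot.get_obs()['tool_rot'])
```

```text
[20.7 13.5  2.2] [ 0.46393937 -0.05345361  0.18161335] [3.14137303e+00 1.79037231e-04 1.74876688e+00]
```

>>> arm_command(slide=[[20.7,13.5,2.2],[20.7,13.5,2.2],[20.7,13.5,2.2],[20.7,13.5,2.2],[20.7,13.5,2.2],[20.7,13.5,2.2],[20.7,13.5,2.2]], yaw=[0,0,0,0,0,0,0], gripper=[0.8,0.8,0.8,0.8,0.8,0.8,0.8])

```text
time_s: 2.0
ee_pos: [0.5595, 0.1729, 0.159]
tool_rot: [-3.14, 0.0, 1.751]
ft_force: [-0.2, 0.7, 0.6]
opening: 0.801
gripper_force: 0.0
```

Run:
```python
from h import *
o=robot.get_obs();print(rel([.560,.174,.074]).round(2),o['ee_pos'],o['tool_rot'])
f=grab('wrist','w0')
print([proj(f,p).round() for p in ([.56,.174,.101],[.535,.31,.05])])
```

```text
[0.1  0.09 8.5 ] [0.55947046 0.17287105 0.15895207] [-3.13983454e+00  1.41958852e-04  1.75084854e+00]
[array([275., 225.]), array([275.,   8.])]
```

View pics/w0.png

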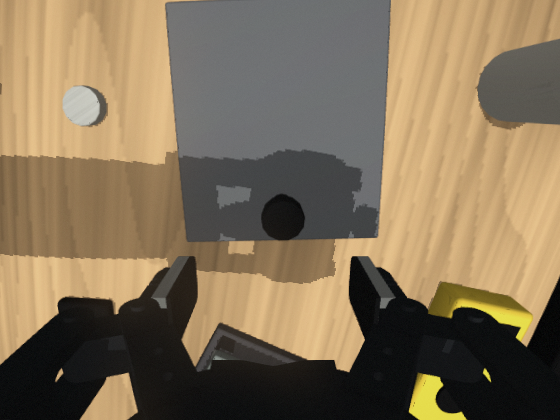

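The wrist view shows the lid knob at (283,217), against a predicted (275,225). The lid's edges run from (187,241)–(379,237) at the opening to (165,4)–(390,0) at the hinge.

Run:
```python
from h import *
f=load('w0')
k=at(f,283,217,.101);print(k)
c=[at(f,u,v,.058) for u,v in [(187,241),(379,237),(165,4),(390,0)]]
print(np.round(c,3)); h=(c[2]+c[3])/2;o=(c[0]+c[1])/2;d=(h-o);print(h,o,np.hypot(*d[:2]),np.arctan2(d[1],d[0]))
print(rel([k[0],k[1],.074]))
H=np.array([-.0,.0]); t0,R=tool()
for th in np.arange(0,1.91,.1):
    p=np.array([-.14*np.cos(th)+.043*np.sin(th), .14*np.sin(th)+.043*np.cos(th)])-[-.14,.043]
    print(round(th,2),(p*100).round(2))
```

```text
[0.56395255 0.18034373 0.101     ]
[[0.498 0.134 0.058]
 [0.644 0.164 0.058]
 [0.464 0.298 0.058]
 [0.609 0.327 0.058]]
[0.53639568 0.31249317 0.058     ] [0.57106406 0.14938567 0.058     ] 0.16675117860734853 1.7802288927131922
[0.74754917 0.60338451 8.52369452]
0.0 [0. 0.]
0.1 [0.5  1.38]
0.2 [1.13 2.7 ]
0.3 [1.9  3.95]
0.4 [2.78 5.11]
0.5 [3.78 6.19]
0.6 [4.87 7.15]
0.7 [6.06 8.01]
0.8 [7.33 8.74]
0.9 [8.67 9.34]
1.0 [10.05  9.8 ]
1.1 [11.48 10.13]
1.2 [12.93 10.31]
1.3 [14.4  10.34]
1.4 [15.86 10.23]
1.5 [17.3   9.97]
1.6 [18.71  9.57]
1.7 [20.07  9.03]
1.8 [21.37  8.36]
1.9 [22.6   7.56]
```

>>> arm_command(slide=[[0.5,0.4,4],[0.5,0.4,8.4],[0.5,0.4,8.4],[0.5,0.4,8.4],[0.5,0.4,8.4],[0.5,0.4,8.4],[0.5,0.4,8.4],[0.5,0.4,8.4],[0.5,0.4,8.4]], yaw=[-0.02,-0.02,-0.02,-0.02,-0.02,-0.02,-0.02,-0.02,-0.02], gripper=[0.8,0.8,0.8,0.2,0.2,0.2,0.2,0.2,0.2], force=25)

```text
time_s: 2.95
ee_pos: [0.5651, 0.1775, 0.079]
tool_rot: [3.137, 0.001, 1.769]
ft_force: [-1.0, -2.0, 7.5]
opening: 0.315
gripper_force: 24.5
```

>>> arm_command(slide=[[0.5,0,-1.38],[1.13,0,-2.7],[1.9,0,-3.95],[2.78,0,-5.11],[3.78,0,-6.19],[4.87,0,-7.15],[6.06,0,-8.01],[7.33,0,-8.74],[8.67,0,-9.34],[10.05,0,-9.8]], yaw=[0,0,0,0,0,0,0,0,0,0], gripper=[0.2,0.2,0.2,0.2,0.2,0.2,0.2,0.2,0.2,0.2])

```text
time_s: 3.95
ee_pos: [0.5443, 0.2772, 0.1763]
tool_rot: [3.138, 0.0, 1.769]
ft_force: [4.6, -1.8, 4.8]
opening: 0.312
gripper_force: 25.5
```

>>> arm_command(slide=[[1.43,0,-0.33],[2.88,0,-0.51],[4.35,0,-0.54],[5.81,0,-0.43],[7.25,0,-0.17],[8.66,0,0.23],[10.02,0,0.77],[11,0,1.3],[11.3,0,1.4],[11.3,0,1.4]], yaw=[0,0,0,0,0,0,0,0,0,0], gripper=[0.2,0.2,0.2,0.2,0.2,0.2,0.2,0.2,0.2,0.2])

```text
time_s: 4.95
ee_pos: [0.5211, 0.3894, 0.1608]
tool_rot: [3.139, -0.003, 1.77]
ft_force: [4.0, 3.1, 5.9]
opening: 0.309
gripper_force: 26.1
```

>>> arm_command(slide=[[0,0,0],[0,0,0],[0,0,0],[2,0,0],[5,0,0],[5,0,-5],[5,0,-10],[5,0,-15],[5,0,-18],[0,0,-20]], yaw=[0,0,0,0,0,0,0,0,0,0], gripper=[0.7,0.7,0.7,0.7,0.7,0.7,0.7,0.7,0.7,0.7])

```text
time_s: 5.95
ee_pos: [0.5193, 0.3946, 0.3622]
tool_rot: [3.137, -0.003, 1.775]
ft_force: [0.3, -1.2, -0.5]
opening: 0.701
gripper_force: 0.0
```

Run:
```python
from h import *
o=robot.get_obs();print(o['ee_pos'],o['tool_rot'],o['ft_force'])
f=grab('top','t1');g=grab('scene','s1')
a=cv2.resize(f['frame'][130:260,110:300],(570,390),interpolation=cv2.INTER_CUBIC)
cv2.imwrite('pics/t1c.png',cv2.cvtColor(a,cv2.COLOR_RGB2BGR))
```

```text
[0.51931904 0.39456926 0.36217634] [ 3.13718837e+00 -3.06057456e-03  1.77501442e+00] [ 0.32402364 -1.22258239 -0.48381741]
```

View pics/t1c.png

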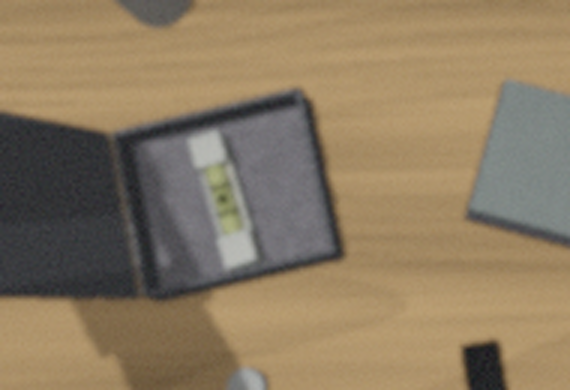

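The lid is open. The level lies in the case with its ends at crop (206,132) and (239,267), roughly parallel to the hinge line.

Run:
```python
from h import *
f=load('t1')
e=[at(f,110+(u+.5)/3,130+(v+.5)/3,.039) for u,v in [(189,142),(222,131),(257,260),(222,270)]]
A=(e[0]+e[1])/2;B=(e[2]+e[3])/2;m=(A+B)/2;d=A-B
print(np.round(e,3),m,np.hypot(*d[:2]),np.arctan2(d[1],d[0]))
print(rel([*m[:2],.15]))
```

```text
[[0.597 0.262 0.039]
 [0.606 0.233 0.039]
 [0.491 0.202 0.039]
 [0.483 0.233 0.039]] [0.54436534 0.23264544 0.039     ] 0.11814697077236296 0.2598465867146474
[-15.7945473   -0.97280967  21.28608527]
```

>>> arm_command(slide=[[-4,-1,0],[-8,-1,0],[-12,-1,4],[-15.8,-1,8],[-15.8,-1,12],[-15.8,-1,16],[-15.8,-1,20],[-15.8,-1,21],[-15.8,-1,21],[-15.8,-1,21],[-15.8,-1,21],[-15.8,-1,21]], yaw=[0.15,0.3,0.45,0.6,0.75,0.9,1.05,1.2,1.35,1.51,1.51,1.51], gripper=[0.65,0.65,0.65,0.65,0.65,0.65,0.65,0.65,0.65,0.65,0.65,0.65])

```text
time_s: 7.25
ee_pos: [0.5412, 0.2342, 0.148]
tool_rot: [-3.141, 0.001, 0.262]
ft_force: [0.0, -0.6, 0.3]
opening: 0.65
gripper_force: 0.0
```

Run:
```python
from h import *
f=grab('wrist','w1')
```

```text
(no output)
```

View pics/w1.png

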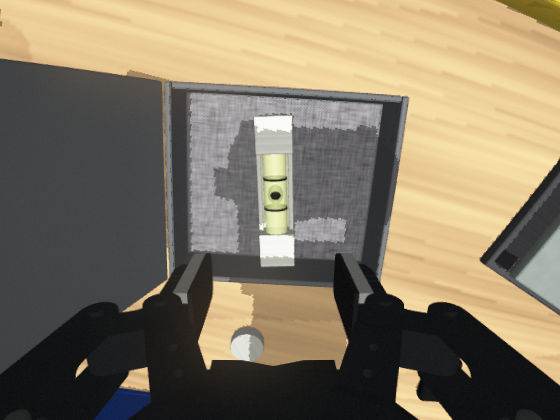

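The wrist view shows the level with its top corners at (255,117), (292,116), (294,265) and (261,266), and the bubble at (275,195).

Run:
```python
from h import *
f=load('w1')
e=np.array([at(f,u,v,.039) for u,v in [(255,117),(292,116),(294,265),(261,266)]])
A=(e[0]+e[1])/2;B=(e[2]+e[3])/2;d=A-B
m=e.mean(0);print(e.round(3),m,np.hypot(*d[:2]),np.hypot(*(e[0]-e[1])[:2]),np.arctan2(d[1],d[0]),at(f,275,195,.033))
print(rel([*m[:2],.013]))
```

```text
[[0.601 0.264 0.039]
 [0.609 0.238 0.039]
 [0.496 0.204 0.039]
 [0.488 0.23  0.039]] [0.54846388 0.2339929  0.039     ] 0.11829551629623997 0.026857204256088334 0.2906507454082732 [0.54734286 0.2341471  0.033     ]
[ 0.69681345  0.20104206 13.51343428]
```

>>> arm_command(slide=[[0.7,0.2,4.5],[0.7,0.2,9],[0.7,0.2,12],[0.7,0.2,13.4],[0.7,0.2,13.4],[0.7,0.2,13.4],[0.7,0.2,13.4],[0.7,0.2,13.4],[0.7,0.2,13.4],[0.7,0.2,13.4],[0.7,0.2,13.4]], yaw=[-0.025,-0.025,-0.025,-0.025,-0.025,-0.025,-0.025,-0.025,-0.025,-0.025,-0.025], gripper=[0.65,0.65,0.65,0.65,0.65,0.2,0.2,0.2,0.2,0.2,0.2], force=40)

```text
time_s: 8.4
ee_pos: [0.5509, 0.234, 0.017]
tool_rot: [3.141, -0.005, 0.284]
ft_force: [-0.5, -0.8, 7.7]
opening: 0.321
gripper_force: 41.2
```

>>> arm_command(slide=[[0,0,-3],[0,0,-7],[0,0,-11],[-1,4,-14],[-2.2,8,-14],[-3.3,12,-14],[-4.4,16,-14],[-5.5,20,-14],[-6.6,24,-14],[-7.7,28,-14],[-8.5,30.8,-14],[-8.5,30.8,-14]], yaw=[0,0,0,-0.13,-0.26,-0.39,-0.52,-0.65,-0.78,-0.91,-1.0,-1.0], gripper=[0.2,0.2,0.2,0.2,0.2,0.2,0.2,0.2,0.2,0.2,0.2,0.2])

```text
time_s: 9.6
ee_pos: [0.5533, -0.0893, 0.1547]
tool_rot: [3.141, 0.001, 1.28]
ft_force: [-0.3, 1.1, -2.9]
opening: 0.322
gripper_force: 40.5
```

Run:
```python
from h import *
f=grab('wrist','w2')
print(rel([.556,-.085,.056]))
```

```text
[0.31102067 0.20042727 9.85171261]
```

View pics/w2.png

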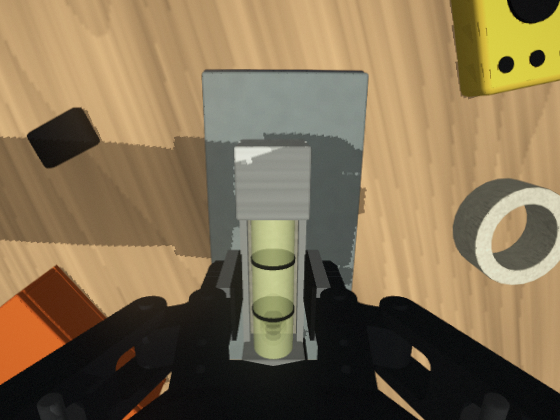

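The level hangs in the gripper over the plate. The plate's hinge edge is at (203–367,71) and parallel to the level, so I'm lowering it.

>>> arm_command(slide=[[0.2,0.2,3],[0.2,0.2,6],[0.2,0.2,8],[0.2,0.2,9],[0.2,0.2,9.5],[0.2,0.2,9.7],[0.2,0.2,9.7]], yaw=[0,0,0,0,0,0,0], gripper=[0.2,0.2,0.2,0.2,0.2,0.2,0.2])

```text
time_s: 10.35
ee_pos: [0.5567, -0.0846, 0.0583]
tool_rot: [3.14, 0.0, 1.284]
ft_force: [-0.2, -0.3, -1.9]
opening: 0.316
gripper_force: 40.5
```

>>> arm_command(slide=[[0,0,0.1],[0,0,0.2],[0,0,0.2]], yaw=[0,0,0], gripper=[0.2,0.2,0.2])

```text
time_s: 10.65
ee_pos: [0.5563, -0.0847, 0.0558]
tool_rot: [3.141, -0.0, 1.284]
ft_force: [0.2, -0.6, -1.5]
opening: 0.317
gripper_force: 40.5
```

>>> arm_command(slide=[[0,0,0.1],[0,0,0.15],[0,0,0.15],[0,0,0.15]], yaw=[0,0,0,0], gripper=[0.2,0.2,0.2,0.2])

```text
time_s: 11.05
ee_pos: [0.5564, -0.085, 0.0551]
tool_rot: [3.141, 0.0, 1.284]
ft_force: [-4.2, -0.8, 4.9]
opening: 0.318
gripper_force: 41.6
```

>>> arm_command(slide=[[0,0,0],[0,0,0],[0,0,0],[0,0,-2],[0,0,-5],[-3,0,-9],[-7,0,-9],[-10,-0.1,-9],[-12.9,-0.1,-9],[-12.9,-0.1,-9],[-12.9,-0.1,-9]], yaw=[0,0,0,0,0,0,0,0,0,0,0], gripper=[0.6,0.6,0.6,0.6,0.6,0.7,0.8,0.8,0.8,0.8,0.8])

```text
time_s: 12.15
ee_pos: [0.5184, -0.2083, 0.1438]
tool_rot: [-3.142, -0.0, 1.283]
ft_force: [0.4, 1.1, -0.0]
opening: 0.802
gripper_force: 0.0
```

Run:
```python
from h import *
f=grab('wrist','w3')
```

```text
(no output)
```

View pics/w3.png

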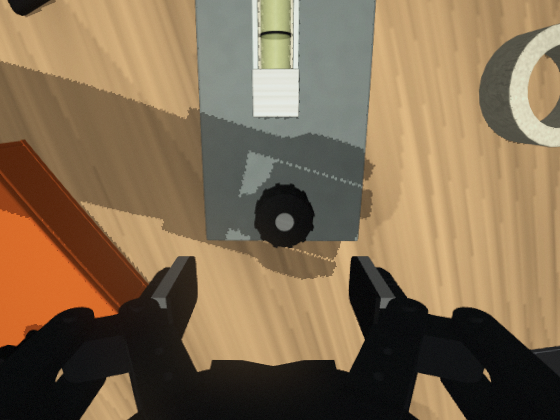

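The wrist view shows the knob at (284,215) and the near end of the level at (254–299,117), well clear of the knob. The bubble is out of frame.

Run:
```python
from h import *
f=load('w3')
k=at(f,284,215,.079);print(k,[at(f,u,117,.077).round(3) for u in(254,299)],rel([*k[:2],.065-.019]))
```

```text
[ 0.52638679 -0.20492572  0.079     ] [array([ 0.526, -0.141,  0.077]), array([ 0.552, -0.149,  0.077])] [0.4767693  0.68342561 9.76904698]
```

>>> arm_command(slide=[[5,0,0],[10,0,-1],[12,0,-1],[12,0,-1],[12,0,-1],[12,0,-1]], yaw=[0,0,0,0,0,0], gripper=[0.8,0.8,0.8,0.8,0.8,0.8])

```text
time_s: 12.8
ee_pos: [0.5522, -0.0932, 0.1537]
tool_rot: [-3.141, 0.0, 1.284]
ft_force: [-0.1, -0.1, -1.0]
opening: 0.802
gripper_force: 0.0
```

```bash
cat >> h.py <<'E'
# rectified patch of the vial plane (z=.072): columns along plate x, 0.25 mm/px, rows across
def patch(f,mid=(.556,-.085),yaw=1.284,z=.072,L=.075,W=.02):
    ex=np.array([np.cos(yaw),np.sin(yaw)]);ey=np.array([-ex[1],ex[0]])
    xs=np.arange(-L,L,.0005);ys=np.arange(-W,W,.0005)
    m=np.array([[proj(f,[*(np.array(mid)+x*ex+y*ey),z]) for x in xs] for y in ys],np.float32)
    return cv2.remap(f['frame'],m[...,0],m[...,1],cv2.INTER_LINEAR)
E
python3 - <<'E'
from h import *
f=grab('wrist','w4'); p=patch(f)
cv2.imwrite('pics/p4.png',cv2.cvtColor(cv2.resize(p,None,fx=2.6,fy=2.6,interpolation=cv2.INTER_CUBIC),cv2.COLOR_RGB2BGR)); print(p.shape)
E
```

```text
(80, 300, 3)
```

View pics/p4.png

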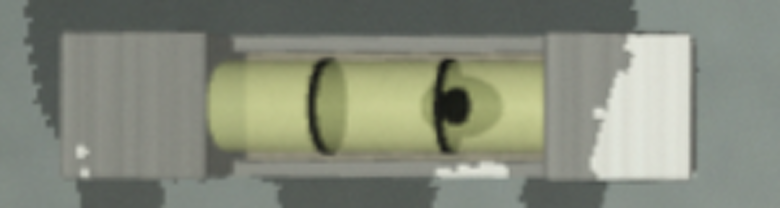

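The rectified view shows the marks at about x=317 and 444 and the bubble's dot at 455 (bubble ellipse 420–502). That is about 15 mm from centre, towards the hinge, so about 1.25 rad clockwise is needed.

Run:
```python
from h import *
print(rel([.5255,-.2055,.051]).round(2),robot.get_obs()['joint_positions'].round(2))
```

```text
[-11.49   0.62  10.27] [-0.37  0.12  1.85 -0.    1.17 -0.08]
```

>>> arm_command(slide=[[-5,0.6,0],[-10,0.6,0],[-11.5,0.6,2],[-11.5,0.6,6],[-11.5,0.6,9],[-11.5,0.6,10.2],[-11.5,0.6,10.2],[-11.5,0.6,10.2],[-11.5,0.6,10.2],[-11.5,0.6,10.2],[-11.5,0.6,10.2],[-11.5,0.6,10.2]], yaw=[0,0,0,0,0,0,0,0,0,0,0,0], gripper=[0.8,0.8,0.8,0.8,0.8,0.8,0.8,0.3,0.3,0.3,0.3,0.3], force=50)

```text
time_s: 14.05
ee_pos: [0.5269, -0.2057, 0.0542]
tool_rot: [3.139, 0.001, 1.284]
ft_force: [-2.5, 0.7, 6.2]
opening: 0.428
gripper_force: 49.7
```

>>> arm_command(slide=[[0,0,0],[0,0,0],[0,0,0],[0,0,0],[0,0,0],[0,0,0],[0,0,0],[0,0,0],[0,0,0],[0,0,0],[0,0,0],[0,0,0]], yaw=[0.12,0.24,0.36,0.48,0.6,0.72,0.84,0.96,1.08,1.2,1.25,1.25], gripper=[0.3,0.3,0.3,0.3,0.3,0.3,0.3,0.3,0.3,0.3,0.3,0.3])

```text
time_s: 15.25
ee_pos: [0.5295, -0.2083, 0.0573]
tool_rot: [3.134, -0.008, 0.034]
ft_force: [-0.9, -3.6, 15.0]
opening: 0.429
gripper_force: 50.7
```

>>> arm_command(slide=[[0,0,0],[0,0,0],[0,0,0],[0,0,0],[0,0,-4],[0,0,-9],[0,0,-10.2],[0,0,-10.2]], yaw=[0,0,0,0,0,0,-0.1,-0.25], gripper=[0.3,0.8,0.8,0.8,0.8,0.8,0.8,0.8])

```text
time_s: 16.05
ee_pos: [0.5273, -0.2058, 0.1573]
tool_rot: [3.137, -0.004, 0.289]
ft_force: [-0.1, 0.5, 0.0]
opening: 0.8
gripper_force: 0.0
```

Run:
```python
from h import *
print(rel([.5522,-.0932,.1537]).round(2), tool()[1].round(3))
```

```text
[  5.59 -10.08   0.34] [[ 0.958  0.285  0.005]
 [ 0.285 -0.958 -0.003]
 [ 0.004  0.005 -1.   ]]
```

>>> arm_command(slide=[[1,-2,0],[2,-4,0],[3,-6,0],[4,-8,0],[5.6,-10,0.3],[5.6,-10,0.3],[5.6,-10,0.3],[5.6,-10,0.3],[5.6,-10,0.3]], yaw=[-0.14,-0.28,-0.42,-0.56,-0.7,-0.84,-0.98,-0.995,-0.995], gripper=[0.6,0.4,0.4,0.6,0.8,0.8,0.8,0.8,0.8])

```text
time_s: 16.95
ee_pos: [0.5511, -0.0931, 0.1505]
tool_rot: [-3.141, -0.0, 1.276]
ft_force: [0.3, 0.4, -0.1]
opening: 0.801
gripper_force: 0.0
```

Run:
```python
from h import *
f=grab('wrist','w5'); p=patch(f); print(robot.get_obs()['ee_pos'])
for n in ('w4','w5'):
    q=patch(load(n)).astype(int).sum(2)
    print(n,'mid rows',''.join(f'{x//8:3d}' for x in q[37:44].mean(0).astype(int)[110:190]))
cv2.imwrite('pics/p5.png',cv2.cvtColor(cv2.resize(p,None,fx=2.6,fy=2.6,interpolation=cv2.INTER_CUBIC),cv2.COLOR_RGB2BGR))
```

```text
[ 0.55122717 -0.09323079  0.15065611]
w4 mid rows  67 67 67 67 67 66 63 52 36 14 19 32 48 51 52 52 52 52 52 52 52 51 54 59 65 66 67 67 67 67 67 67 67 68 68 68 68 68 67 68 68 68 67 68 68 68 68 68 67 67 67 63 58 53 53 48 36 16 11  9  8  8  8  8  9  9  9  9  9 16 29 44 52 54 54 54 54 54 54 54
w5 mid rows  66 67 67 67 67 67 64 56 42 20 13 22 37 47 52 52 52 52 52 52 52 52 52 53 53 53 52 49 40 24  9  9  9  9  9  9  9  9  9 10 14 28 44 53 54 53 53 53 53 53 53 53 54 58 63 67 63 46 16 13 21 35 51 53 53 53 53 55 59 66 68 69 69 68 68 68 68 68 68 68
```

View pics/p5.png

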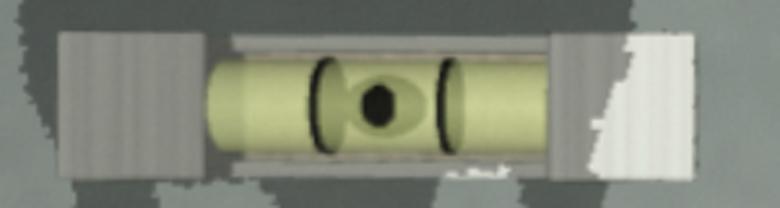

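The bubble's dot is at 378, midway between the marks at 318 and 444, so it is centred. Now I'll shut the fingers and press on the middle of the level.

>>> arm_command(slide=[[0.9,0.2,0],[0.9,0.2,0],[0.9,0.2,0],[0.9,0.2,0],[0.9,0.2,0],[0.9,0.2,2],[0.9,0.2,4],[0.9,0.2,5.5],[0.9,0.2,6.4],[0.9,0.2,6.4],[0.9,0.2,6.4]], yaw=[0,0,0,0,0,0,0,0,0,0,0], gripper=[0,0,0,0,0,0,0,0,0,0,0])

```text
time_s: 18.1
ee_pos: [0.5564, -0.0854, 0.0874]
tool_rot: [3.141, 0.0, 1.279]
ft_force: [0.2, 1.0, 0.5]
opening: -0.003
gripper_force: 0.0
```

>>> arm_command(slide=[[0,0,0.2],[0,0,0.4],[0,0,0.6],[0,0,0.75],[0,0,0.75],[0,0,0.75]], yaw=[0,0,0,0,0,0], gripper=[0,0,0,0,0,0])

```text
time_s: 18.7
ee_pos: [0.5559, -0.0852, 0.0794]
tool_rot: [-3.142, 0.0, 1.279]
ft_force: [0.0, 0.3, -0.5]
opening: 0.004
gripper_force: 0.0
```

>>> arm_command(slide=[[0,0,0.05],[0,0,0.1],[0,0,0.15],[0,0,0.2],[0,0,0.2],[0,0,0.2],[0,0,0.2]], yaw=[0,0,0,0,0,0,0], gripper=[0,0,0,0,0,0,0])

```text
time_s: 19.4
ee_pos: [0.556, -0.0853, 0.078]
tool_rot: [-3.142, 0.0, 1.279]
ft_force: [-2.8, 1.8, 5.2]
opening: 0.002
gripper_force: 2.7
```

>>> arm_command(slide=[[0,0,0.05],[0,0,0.1],[0,0,0.1],[0,0,0.1],[0,0,0.1]], yaw=[0,0,0,0,0], gripper=[0,0,0,0,0])

```text
time_s: 19.9
ee_pos: [0.5562, -0.0853, 0.078]
tool_rot: [-3.141, 0.0, 1.279]
ft_force: [-5.4, 1.7, 11.6]
opening: -0.002
gripper_force: 5.8
```

>>> arm_command(slide=[[0,-0.04,0],[0,-0.04,0],[0,-0.04,0],[0,-0.04,0],[0,-0.04,0],[0,-0.04,0],[0,-0.04,0],[0,-0.04,0]], yaw=[0,0,0,0,0,0,0,0], gripper=[0,0,0,0,0,0,0,0])

```text
time_s: 20.7
ee_pos: [0.5561, -0.0853, 0.078]
tool_rot: [3.141, 0.0, 1.279]
ft_force: [-4.2, 1.7, 10.6]
opening: -0.001
gripper_force: 5.2
```

Run:
```python
from h import *
f=grab('wrist','w6'); q=patch(f).astype(int).sum(2)
print(''.join(f'{x//8:3d}' for x in q[37:44].mean(0).astype(int)[110:190]))
g=grab('top','t2')['frame'].astype(int); a=load('t1')['frame'].astype(int)
print('lid-region diff',np.abs(g-a)[165:230,100:150].mean())
o=robot.get_obs();print(o['ft_force'],o['ee_pos'],o['time_s'])
```

```text
9 10 10 11 10 10 11 11 11 11 11 11 10  8  8  8  8  8  8  8  8  9  9  9  9  9  9  9  9  9  9  9 10 10 10 10 11 11 11 11 11 11 11 11 11 11 11 11 11 12 11 12 18 39 59 57 16 10 16 34 52 56 56 56 56 56 57 57 57 57 57 58 63 71 73 73 73 73 73 73
lid-region diff 11.11948717948718
[-5.28456552  1.75551272 10.87252608] [ 0.55608138 -0.08528576  0.0779996 ] 20.8
```

```bash
python3 -c "
from bench import robot
print(robot.sign_off())"
```

```text
the job is handed in; nothing more can be done
None
```

The job is handed in: the lid is open on its stop, the level lies lengthwise on the plate, and the fingers are still pressing it down at about 11 N. The bubble read centred just before the press; the fingers hid it after that. I didn't look at the lid again after it settled open.

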